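# Weigh the round block on the spring hook scale

## Task

Take the round birch block of the trio by the wooden knob on top of its steel bail and hang it by the bail on the hook of the spring scale, lowering it gently so that the hook is never pulled down near the end of its travel. Let go and wait about a second, with the open gripper still around the knob, until the block hangs still on the spring; then draw the gripper straight up, a good hand's breadth (10 cm) clear, and leave the block hanging there. Leave the square and the cross-shaped block where they stand.

Things in the scene. Friction and masses are not known exactly. Their poses are not given: they have to be found in the camera images.
- round_block: Round birch drum, 62 mm across, 45 high, about 0.2 kg, under a closed steel bail. Origin: centre of underside, z up. Bail in its y-z plane, opening faces x: legs at y = +-26 mm, inner width 47; top's underside (flat for 24 mm) at z = 105, so opening z 45 to 105; strap 12 wide (x), 5 thick. Grip: birch knob on top, square 24 x 24 mm along x and y, z 110 to 150.
- hook_saddle (a point): Scale's hook, a steel strap 14 mm wide. Point: middle of saddle's top, 190 mm above shelf unloaded. x: from the open tip to the column (away from robot +-19 deg), y across, z up. Saddle flat x -22 to 22 mm, 5 thick; tip (to x = -27) and rear arm rise 14 mm above it. Column front at x = 95, 233 mm high. Pass the bail's opening over the tip along +x, bail top above the tip, then lower.
- hook (a joint): How far the scale's hook has sunk (m): 0 unloaded, 0.06 at its stop. The hook slides straight down, carrying the saddle point, against a spring of 80 N/m that starts to give at about 0.4 N. The round block's weight sinks it about 20 mm (15 to 25); let go suddenly, it bobs for about a second. A foot plate 12 mm thick lies beneath.
- square_block: Same bail and knob as the round block, on a birch block 45 mm high that from above is a 58 mm square. Origin: centre of its underside, z up, bail plane = its y-z plane. To be left where it stands.
- cross_block: Same bail and knob as the round block, on a birch block 45 mm high that from above is a plus-shaped cross 70 mm across with arms 24 mm wide. Origin: centre of its underside, z up, bail plane = its y-z plane. To be left where it stands.
There are look-alikes about, which are no part of the job. Leave any pink, purple or red look-alike of the round_block alone.

How it is judged:
By the outcome, as a careful person would: the job done as asked, in the order asked, and still so for the second after the job is handed in, with the robot touching nothing.
It also fails if it takes over 43 s, if anything falls off the work surface, if the arm or the gripper's body presses on something with over 40 N, if the wrist force passes 120 N, or if a joint passes its speed limit or range.

## Robot

A 6-joint arm with a two-finger parallel gripper is mounted at the origin on the work surface. World frame = base frame: x ahead of the robot, y to its left, z up, the work surface at z = 0. Lengths are in mm, angles in rad, forces in N, time in s.
With the tool pointing down it reaches from about 350 to 875 mm from the base axis. Payload 4.2 kg.
Tool frame: the origin (TCP) lies midway between the tips of the shut fingers; the grasp point (between the pads) lies 19 mm behind it; x points along the fingers, y is the direction in which the jaws open and shut, and the axes are right-handed (so a half turn about x gives the same grasp; the last joint's range is limited). The gripper opens to 85 mm and grips with 20 to 120 N. Pads are 22 mm wide; open, the fingers measure 114 mm over their backs; the gripper's body (76 mm by 85 mm) begins 54 mm behind the grasp point. The pads swing forward as they close: fully open they stand 13 mm farther back than shut.
Start: joints at [-1.021, 0.385, 0.008, 0, -1.194, -0.259], TCP at [179.215, -598.733, 231.312] pointing down, gripper open.
Joint ranges: [-3.14, 3.14], [-1.21, 2.06], [-1.07, 1.41], [-3.16, 2.05], [-2.99, -0.16], [-3.1, 3.1]. Speed limits (rad/s): [2.79, 2.79, 3.14, 3.14, 3.14, 3.14].

## Interface

Orientations are given as a unit quaternion [x, y, z, w].
In Python, from bench import readout, imaging, arm gives the robot as it stands.
- The arm moves only by the tool arm_command, never from a script. Its argument "increments" is a list of rows, each a list of 3 entries, a list of its own where there are three numbers: the turn, a rotation vector about the world's x, y, z in degrees, then the shift along the world's x, y, z in mm, then the closure, from 0 (fully open) to 1 (shut). In form: [[[ax, ay, az], [tx, ty, tz], fingers], ...]. A call has exactly 5 rows; each row is the pose to reach, as a shift and turn from the pose measured when the call began; what a row does not reach only later rows make up. A row lasts 1/10 s, in which the tool goes at most 50 mm and 8.59 degrees, less where a joint would pass 70% of its speed; a pose out of reach is approached as far as the arm can. A call with a gripper value outside its range is refused whole. The fingers move at their own pace and stop on an object; the grip force is fixed at half the most. Time passes only in rows, so rows that repeat a pose let the fingers close, or fill a call up. It gives the time, the measured TCP pose, the force and the opening at its end, in the units of the state.
- readout.read_state(): the state, without advancing time (a new reading comes with each control period).
- imaging.get_image(name): name is "scene" or "top" or "wrist"; returns (picture, depth): 480x640x3 uint8, blue, green, red; 480x640 float32, mm along the optical axis (not along the pixel's ray), 0 where there is no reading.
- imaging.camera_info(name): a dict with "vfov" (degrees; the focal length in pixels is half the picture's height over the tangent of half this angle, whatever the lens; pixels are square), "cx", "cy" (the principal point, pixels), "eye" and "rotation" of the camera in the world; the wrist camera has in their place "T_tool_cam" (4x4, takes a point from camera to tool coordinates, whose origin is the TCP and whose axes are the tool frame's). Camera axes: x right, y down, z forward; pixel columns grow to the right and rows downward; lengths in mm; the calibration is good to about 2 mm. A picture is of the moment at which its call begins: read the wrist's pose just before it. camera_info takes no time and is no camera call.
- arm.job_done(): hands the job in, once; it reports no verdict.
The state is a dict: "clock": time; "joints": joint angles; "joint_vel": joint speeds; "joint_efforts": joint torques, N m; "position": TCP position; "ee_rot": TCP orientation; "contact_force": force on the tool from outside, world axes, zero at the start; "wrist_torque": the same for the moment, N m; "gripper_width": finger opening in mm.
Only numpy, scipy, OpenCV 4.12 (cv2) and the standard library are available. Lean on these libraries where they do the work, as an engineer would, in place of code of your own. Each camera call takes 0.05 s, during which the arm holds its last target. There are 200 camera calls.

## Working session

There is one attempt and no reset: what is moved stays moved. The work goes in short steps, Python scripts to look and compute and a tool call to move; the robot and the scene stay as the last step left them, time stands still between calls to the robot, and variables do not carry over. Pictures are saved under pics/ and viewed, about 8 in all and at most 12, crops included, and the job is handed in when it is done.

Besides the shell and the picture viewer there is one more tool, called after "Request:" by a JSON object that holds its "method" and its "body", one argument or row to a line. arm_command: Moves the arm, as the interface text tells. Its arguments: {"type":"object","properties":{"increments":{"type":"array","items":{"type":"array"}}},"required":["increments"]}

```bash
mkdir -p pics && cat > h.py <<'E'
import numpy as np, cv2
from bench import readout, imaging, arm
from scipy.spatial.transform import Rotation as R
def grab(n):
    s=readout.read_state(); im,d=imaging.get_image(n); c=imaging.camera_info(n)
    f=240/np.tan(np.radians(c['vfov'])/2)
    if 'eye' in c: Rm=np.array(c['rotation']);e=np.array(c['eye'])
    else:
        T=np.array(c['T_tool_cam']);Rt=R.from_quat(s['ee_rot']).as_matrix()
        Rm=Rt@T[:3,:3]; e=Rt@T[:3,3]+np.array(s['position'])
    np.savez(n+'.npz',im=im,d=d,f=f,c=[c['cx'],c['cy']],R=Rm,e=e); return im,d
def load(n): return dict(np.load(n+'.npz'))
def cloud(n):
    m=load(n); v,u=np.mgrid[0:480,0:640]; d=m['d']
    p=np.stack([(u-m['c'][0])/m['f']*d,(v-m['c'][1])/m['f']*d,d],-1)@m['R'].T+m['e']
    p[d==0]=np.nan; return p
E
python3 - <<'E'
from h import *
print(readout.read_state())
for n in('top','scene'):
    im,d=grab(n); cv2.imwrite(f'pics/{n}1.png',im); print(imaging.camera_info(n), (d==0).mean())
E
```

```text
{'clock': 0.0, 'joints': array([-1.02139682e+00,  3.85527638e-01,  6.61730755e-03, -5.28348501e-04,
       -1.19397726e+00, -2.58619718e-01]), 'joint_vel': array([ 1.16742263e-05,  1.25196659e-03,  1.27389959e-03, -6.63482796e-04,
       -4.49349419e-04, -9.63299918e-04]), 'joint_efforts': array([-8.26640808e-04, -3.92288661e+01,  1.88404334e+01,  4.18624252e+00,
       -4.69236184e-03, -5.10059280e-06]), 'position': array([ 179.05579831, -598.18879991,  230.23134141]), 'ee_rot': array([-0.10162802,  0.69978703,  0.10312422,  0.69952501]), 'contact_force': array([ 1.21933791, -0.76720076,  0.30829083]), 'wrist_torque': array([-0.02045142, -0.00718091,  0.03411441]), 'gripper_width': 85.47014343493774}
{'vfov': 51.18782577931972, 'cx': 308.44386438268424, 'cy': 238.69764326302285, 'eye': array([531.12834058, -21.76486076, 941.34888308]), 'rotation': array([-0.70335733,  0.70992243, -0.02840928,  0.02217013])} 0.004016927083333333
{'vfov': 52.62746140386837, 'cx': 329.53741104313224, 'cy': 233.44388060272797, 'eye': array([1087.51645871,  -82.23744138,  939.02727053]), 'rotation': array([ 0.72868173,  0.62913224, -0.17293196, -0.20811079])} 0.004065755208333333
```

```bash
sed -i "s/Rm=np.array(c\['rotation'\])/Rm=R.from_quat(c['rotation']).as_matrix()/" h.py
python3 - <<'E'
from h import *
for n in('top','scene'):
    m=load(n); m['R']=R.from_quat(m['R']).as_matrix(); np.savez(n+'.npz',**m)
    p=cloud(n); print(n,[np.round(p[v,u]) for v,u in((50,50),(240,320),(430,600))])
E
```

```text
top [array([1151.,  669., -396.]), array([596., -52.,  -1.]), array([ 241., -564.,    1.])]
scene [array([-213., -702.,    1.]), array([536., -12.,  -1.]), array([ 945.,  857., -754.])]
```

View pics/top1.png

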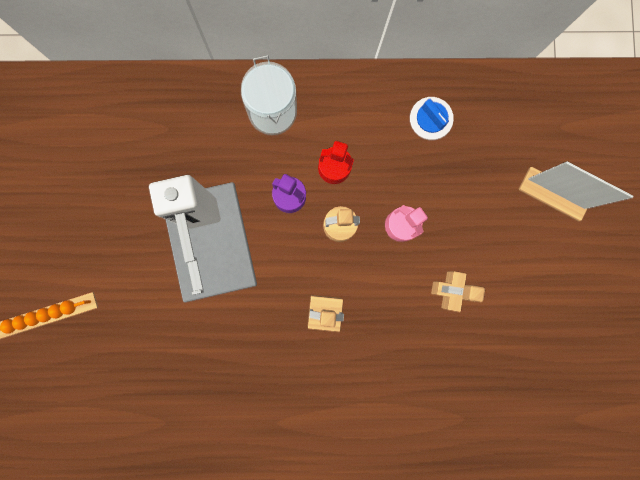

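View pics/scene1.png

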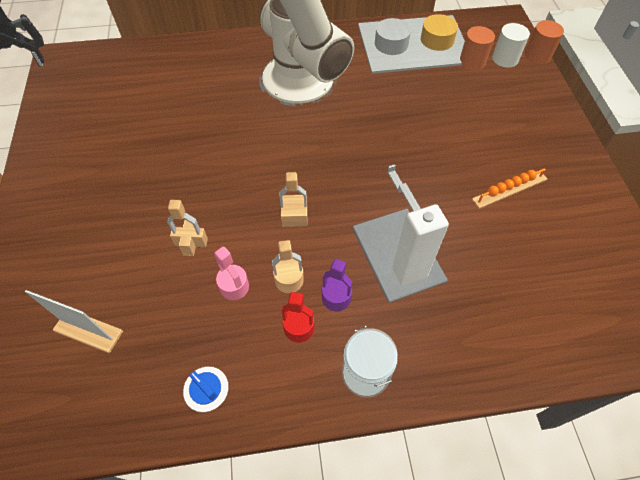

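The top view shows the round birch block at (341,223), the square block at (326,314), and the cross block at (458,291). Purple, red and pink look-alikes stand close to the round block. The scale column is at (175,195) with the hook tip near (196,292). Next I'll measure from depth.

```bash
python3 - <<'E'
from h import *
def rect(q): 
    r=cv2.minAreaRect(q[:,:2].astype(np.float32)); return np.round(r[0],1),np.round(r[1],1),round(r[2],1)
for n,win in(('top',(320,200,365,245)),('scene',(268,236,308,295))):
    p=cloud(n); x0,y0,x1,y1=win; q=p[y0:y1,x0:x1].reshape(-1,3); q=q[~np.isnan(q[:,0])]
    k=q[(q[:,2]>144)&(q[:,2]<156)]; print(n,'knob',len(k),k.mean(0).round(1),rect(k))
    k=q[(q[:,2]>40)&(q[:,2]<48)]; print('drum',len(k),rect(k))
    k=q[(q[:,2]>100)&(q[:,2]<113)]; print('bailtop',len(k),k.mean(0).round(1),rect(k))
for n,win in(('top',(145,170,215,305)),('scene',(380,160,450,300))):
    p=cloud(n); x0,y0,x1,y1=win; q=p[y0:y1,x0:x1].reshape(-1,3); q=q[~np.isnan(q[:,0])]
    k=q[(q[:,2]>225)]; print(n,'col',len(k),k.mean(0).round(1),rect(k))
    k=q[(q[:,2]>170)&(q[:,2]<215)]
    # arm region
    t=k[k[:,0]<k[:,0].min()+130]; print('hook',len(t)); 
    for a in np.arange(t[:,0].min(),t[:,0].max(),8):
        s=t[(t[:,0]>=a)&(t[:,0]<a+8)]; 
        if len(s):print(np.round(a),len(s),'y',s[:,1].min().round(),s[:,1].max().round(),'z',np.percentile(s[:,2],[5,50,95]).round())
a=load('top')['im'][165:310,140:225]; b=load('scene')['im'][150:310,360:460]
c=load('top')['im'][195:250,315:370]
cv2.imwrite('pics/crop1.png',np.hstack([cv2.resize(a,(340,580),interpolation=2),cv2.resize(b,(362,580),interpolation=2)]))
E
```

```text
top knob 217 [623.5 -88.1 148.7] (array([623.9, -88.6]), array([24. , 23.1]), 89.9)
drum 519 (array([623.6, -87.1]), array([60.7, 58.6]), 8.6)
bailtop 57 [623.2 -81.9 104.7] (array([623.8, -88.1]), array([12.1, 41.1]), 2.0)
scene knob 172 [643.3 -89.9 149.1] (array([671.6, -87.1]), array([117.2,  24. ]), 5.2)
drum 555 (array([627.2, -90.9]), array([58.6, 59.5]), 43.4)
bailtop 60 [626.9 -91.4 106.1] (array([627.4, -91.7]), array([17.1, 42.5]), 1.0)
top col 538 [648.3 167.  227.7] (array([648.3, 166.7]), array([44.7, 56.8]), 13.6)
hook 1031
504.0 54 y 129.0 144.0 z [188. 203. 205.]
512.0 61 y 131.0 146.0 z [187. 189. 192.]
520.0 51 y 133.0 147.0 z [187. 190. 192.]
528.0 51 y 134.0 149.0 z [187. 190. 192.]
536.0 62 y 136.0 152.0 z [187. 189. 192.]
544.0 51 y 138.0 153.0 z [187. 189. 192.]
552.0 72 y 139.0 155.0 z [189. 203. 206.]
560.0 53 y 141.0 157.0 z [202. 203. 205.]
568.0 58 y 143.0 158.0 z [201. 204. 206.]
576.0 58 y 145.0 160.0 z [202. 204. 205.]
584.0 52 y 147.0 162.0 z [202. 203. 205.]
592.0 64 y 148.0 164.0 z [201. 204. 206.]
600.0 52 y 150.0 165.0 z [201. 204. 205.]
608.0 60 
[... 223 characters left out ...]
([44.6, 56.4]), 13.2)
hook 432
507.0 58 y 127.0 142.0 z [187. 198. 205.]
515.0 26 y 127.0 144.0 z [187. 189. 191.]
523.0 27 y 130.0 145.0 z [187. 190. 192.]
531.0 27 y 131.0 147.0 z [187. 190. 191.]
539.0 26 y 134.0 147.0 z [186. 189. 191.]
547.0 14 y 136.0 151.0 z [184. 190. 203.]
555.0 39 y 137.0 152.0 z [186. 202. 205.]
563.0 28 y 140.0 154.0 z [201. 204. 205.]
571.0 29 y 140.0 156.0 z [201. 204. 206.]
579.0 33 y 142.0 158.0 z [199. 203. 205.]
587.0 32 y 144.0 159.0 z [201. 203. 204.]
595.0 32 y 146.0 162.0 z [199. 204. 206.]
603.0 31 y 148.0 162.0 z [202. 204. 205.]
611.0 25 y 148.0 164.0 z [201. 204. 205.]
627.0 1 y 131.0 131.0 z [170. 170. 170.]
635.0 4 y 130.0 130.0 z [184. 195. 208.]
```

View pics/crop1.png

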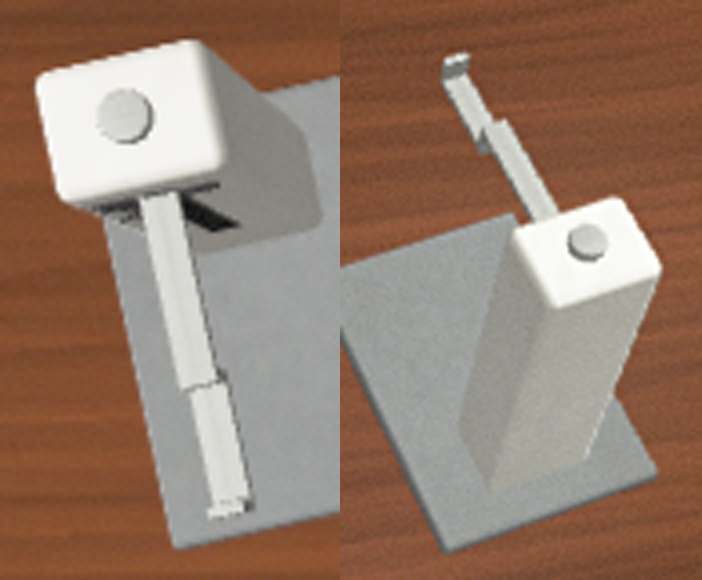

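```bash
python3 - <<'E'
from h import *
s=readout.read_state(); M=R.from_quat(s['ee_rot']).as_matrix(); print(M.round(3), np.degrees(np.arctan2(M[1,1],M[0,1])))
print(imaging.camera_info('wrist'))
E
```

```text
[[-0.001 -0.287  0.958]
 [ 0.002  0.958  0.287]
 [-1.     0.002 -0.   ]] 106.65172932142488
{'vfov': 59.18693696872329, 'cx': 318.6289926863289, 'cy': 227.84863818552233, 'T_tool_cam': array([[ 7.09474312e-04, -3.21353553e-01,  9.46959023e-01,
        -1.41512445e+02],
       [ 9.99999719e-01, -8.74478433e-07, -7.49509865e-04,
        -4.52406569e-01],
       [ 2.41685754e-04,  9.46959288e-01,  3.21353462e-01,
        -8.27403897e+01],
       [ 0.00000000e+00,  0.00000000e+00,  0.00000000e+00,
         1.00000000e+00]])}
```

Request:
{"method": "arm_command", "body": {
  "increments": [
    [[0,0,-2],[30,34,10],0],
    [[0,0,-4],[60,68,20],0],
    [[0,0,-6],[90,102,30],0],
    [[0,0,-8],[120,136,30],0],
    [[0,0,-10],[150,170,30],0]
  ]
}}

```text
clock: 0.6
position: [329.9, -426.7, 260.4]
ee_rot: [-0.04, 0.706, 0.041, 0.706]
contact_force: [0.1, -1.0, 0.5]
gripper_width: 85.2
```

Request:
{"method": "arm_command", "body": {
  "increments": [
    [[0,0,-1],[30,34,0],0],
    [[0,0,-2],[60,68,0],0],
    [[0,0,-3],[90,102,0],0],
    [[0,0,-4],[120,136,0],0],
    [[0,0,-5],[150,170,0],0]
  ]
}}

```text
clock: 1.1
position: [480.6, -254.9, 260.1]
ee_rot: [-0.009, 0.707, 0.01, 0.707]
contact_force: [0.7, -1.2, 0.7]
gripper_width: 85.3
```

Request:
{"method": "arm_command", "body": {
  "increments": [
    [[0,0,0],[29,33,0],0],
    [[0,0,0],[58,66,0],0],
    [[0,0,0],[87,99,0],0],
    [[0,0,0],[116,132,0],0],
    [[0,0,0],[144,166,0],0]
  ]
}}

```text
clock: 1.6
position: [625.4, -87.4, 259.6]
ee_rot: [-0.009, 0.708, 0.01, 0.707]
contact_force: [1.1, -1.1, 0.1]
gripper_width: 85.2
```

```bash
python3 - <<'E'
from h import *
im,d=grab('wrist'); s=readout.read_state(); print(s['position'],s['joint_vel'].round(3)); M=R.from_quat(s['ee_rot']).as_matrix(); print(np.degrees(np.arctan2(M[1,1],M[0,1])))
cv2.imwrite('pics/w1.png',im)
p=cloud('wrist').reshape(-1,3); p=p[~np.isnan(p[:,0])]; p=p[np.hypot(p[:,0]-625,p[:,1]+89)<45]
for a,b in((143,156),(100,112),(40,48)):
    q=p[(p[:,2]>a)&(p[:,2]<b)]; r=cv2.minAreaRect(q[:,:2].astype(np.float32)); print(len(q),q.mean(0).round(1),r)
E
```

```text
[629.26292561 -82.95012176 258.52196578] [-0.05  -0.031 -0.082 -0.005  0.006  0.092]
91.7778488797365
1334 [622.7 -91.4 148.1] ((623.7767333984375, -91.67707061767578), (24.397520065307617, 23.59125328063965), 1.9514226913452148)
298 [623.1 -90.3 104.4] ((623.8729858398438, -91.5101089477539), (12.484251976013184, 40.573028564453125), 2.3002028465270996)
2336 [612.7 -91.9  43.7] ((616.27880859375, -89.7339096069336), (57.983642578125, 46.04729461669922), 65.07781982421875)
```

View pics/w1.png

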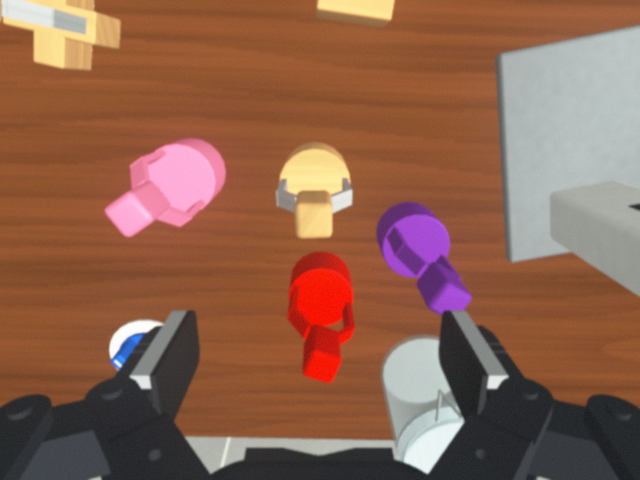

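The wrist view shows the birch knob at (314,215) with the jaws straddling its line, and pink, red and purple all clear of the finger paths. The arm was still settling, so I'll measure again at rest.

Request:
{"method": "arm_command", "body": {
  "increments": [
    [[0,0,0],[-4,-6,-10],0],
    [[0,0,0],[-4,-6,-20],0],
    [[0,0,0],[-4,-6,-20],0],
    [[0,0,0],[-4,-6,-20],0],
    [[0,0,0],[-4,-6,-20],0]
  ]
}}

```text
clock: 2.15
position: [625.0, -89.9, 239.2]
ee_rot: [-0.01, 0.706, 0.012, 0.708]
contact_force: [-0.1, -0.3, 0.4]
gripper_width: 85.3
```

```bash
cat > kn.py <<'E'
from h import *
im,d=grab('wrist'); s=readout.read_state(); print(s['position'],s['joint_vel'].round(3)); M=R.from_quat(s['ee_rot']).as_matrix(); print(np.degrees(np.arctan2(M[1,1],M[0,1])),M[:,0].round(3))
p=cloud('wrist').reshape(-1,3); p=p[~np.isnan(p[:,0])]; p=p[np.hypot(p[:,0]-625,p[:,1]+89)<45]
for a,b in((143,156),(100,112)):
    q=p[(p[:,2]>a)&(p[:,2]<b)]; r=cv2.minAreaRect(q[:,:2].astype(np.float32)); print(len(q),q.mean(0).round(1),r)
E
python3 kn.py
```

```text
[625.15123988 -89.73888941 239.27681229] [ 0.004 -0.002  0.004 -0.002 -0.001 -0.001]
91.71570568360865 [ 0.002  0.003 -1.   ]
1535 [622.5 -91.3 148.1] ((623.8795776367188, -91.33699798583984), (24.448226928710938, 23.897754669189453), 2.689967155456543)
330 [623.1 -91.4 104.4] ((621.3880615234375, -91.4548110961914), (17.605493545532227, 40.113182067871094), 2.064605951309204)
```

Request:
{"method": "arm_command", "body": {
  "increments": [
    [[0,0,0.5],[-1,-1.5,-25],0],
    [[0,0,0.5],[-1,-1.5,-55],0],
    [[0,0,0.5],[-1,-1.5,-90],0],
    [[0,0,0.5],[-1,-1.5,-114],0],
    [[0,0,0.5],[-1,-1.5,-124],0]
  ]
}}

```text
clock: 2.7
position: [622.7, -91.6, 113.0]
ee_rot: [-0.012, 0.708, 0.014, 0.706]
contact_force: [-0.8, -0.2, -0.5]
gripper_width: 85.1
```

Request:
{"method": "arm_command", "body": {
  "increments": [
    [[0,0,0],[0,0,0],0.3],
    [[0,0,0],[0,0,0],1],
    [[0,0,0],[0,0,0],1],
    [[0,0,0],[0,0,0],1],
    [[0,0,0],[0,0,0],1]
  ]
}}

```text
clock: 3.2
position: [623.6, -91.5, 114.6]
ee_rot: [-0.012, 0.706, 0.015, 0.707]
contact_force: [0.0, 1.2, 3.4]
gripper_width: 23.5
```

Request:
{"method": "arm_command", "body": {
  "increments": [
    [[0,0,0],[0,0,0],1],
    [[0,0,0],[0,0,0],1],
    [[0,0,0],[0,0,5],1],
    [[0,0,0],[0,0,15],1],
    [[0,0,0],[0,0,25],1]
  ]
}}

```text
clock: 3.7
position: [623.6, -91.6, 140.1]
ee_rot: [-0.012, 0.707, 0.015, 0.707]
contact_force: [-0.3, 0.9, -2.5]
gripper_width: 23.5
```

Request:
{"method": "arm_command", "body": {
  "increments": [
    [[0,0,0],[0,0,18],1],
    [[0,0,0],[-5,6,38],1],
    [[0,0,1],[-12,14,58],1],
    [[0,0,2],[-22,28,78],1],
    [[0,0,3],[-37,48,94],1]
  ]
}}

```text
clock: 4.2
position: [587.0, -43.7, 236.3]
ee_rot: [-0.031, 0.705, 0.033, 0.708]
contact_force: [0.4, 0.4, -2.2]
gripper_width: 23.4
```

Request:
{"method": "arm_command", "body": {
  "increments": [
    [[0,0,2],[-18,24,0],1],
    [[0,0,4],[-38,50,0],1],
    [[0,0,6],[-58,76,0],1],
    [[0,0,7],[-78,102,0],1],
    [[0,0,8],[-92,121,0],1]
  ]
}}

```text
clock: 4.7
position: [493.8, 78.4, 237.5]
ee_rot: [-0.08, 0.701, 0.083, 0.704]
contact_force: [0.8, 0.1, -2.6]
gripper_width: 23.2
```

Request:
{"method": "arm_command", "body": {
  "increments": [
    [[0,0,0],[-12,13,0],1],
    [[0,0,0],[-25,28,-1],1],
    [[0,0,0],[-36,40,-2],1],
    [[0,0,0],[-39,43,-2],1],
    [[0,0,0],[-39,43,-2],1]
  ]
}}

```text
clock: 5.2
position: [454.7, 121.8, 236.4]
ee_rot: [-0.08, 0.7, 0.084, 0.704]
contact_force: [0.3, -0.8, -2.4]
gripper_width: 23.5
```

```bash
cat > hk.py <<'E'
from h import *
import sys
for n in('wrist','top','scene'): grab(n)
s=readout.read_state(); print(s['clock'],s['position'],s['contact_force'].round(1)); M=R.from_quat(s['ee_rot']).as_matrix(); print(np.degrees(np.arctan2(M[1,1],M[0,1])),M[:,0].round(3))
cv2.imwrite('pics/%s.png'%sys.argv[1],np.hstack([cv2.resize(load('wrist')['im'],(440,330)),cv2.resize(load('scene')['im'][120:300,310:460],None,fx=1.83,fy=1.83)]))
a=np.radians(13.3); ax=np.array([np.cos(a),np.sin(a)]); pr=np.array([-ax[1],ax[0]])
for n in('wrist','top'):
    p=cloud(n).reshape(-1,3); p=p[~np.isnan(p[:,0])]; q=p[:,:2]-[533,139.5]; u=q@ax; v=q@pr
    m=(abs(v)<20)&(u>-34)&(u<90)&(p[:,2]>180)&(p[:,2]<212); print(n,m.sum(),'tip u',np.percentile(u[m],[0,2]).round(1))
    for k in range(-30,90,12):
        w=m&(u>=k)&(u<k+12)
        if w.any(): print(k,w.sum(),'v',np.percentile(v[w],[2,98]).round(1),'z',np.percentile(p[w,2],[5,50,95]).round())
E
python3 hk.py h1
```

```text
5.35 [455.23726689 121.14218711 235.82975578] [-0.9 -0.6 -2.1]
103.21498574421287 [ 0.005  0.004 -1.   ]Traceback (most recent call last):
  File "hk.py", line 5, in <module>
    cv2.imwrite('pics/%s.png'%sys.argv[1],np.hstack([cv2.resize(load('wrist')['im'],(440,330)),cv2.resize(load('scene')['im'][120:300,310:460],None,fx=1.83,fy=1.83)]))
                                          ~~~~~~~~~^^^^^^^^^^^^^^^^^^^^^^^^^^^^^^^^^^^^^^^^^^^^^^^^^^^^^^^^^^^^^^^^^^^^^^^^^^^^^^^^^^^^^^^^^^^^^^^^^^^^^^^^^^^^^^^^^^^
    return _nx.concatenate(arrs, 1, dtype=dtype, casting=casting)
           ~~~~~~~~~~~~~~~^^^^^^^^^^^^^^^^^^^^^^^^^^^^^^^^^^^^^^^
ValueError: all the input array dimensions except for the concatenation axis must match exactly, but along dimension 0, the array at index 0 has size 330 and the array at index 1 has size 329
```

```bash
sed -i 's/None,fx=1.83,fy=1.83/(275,330)/' hk.py && python3 hk.py h1
```

```text
5.5 [455.11037804 121.05308366 235.45031096] [ 0.7 -0.4 -1.7]
103.19360994332922 [ 0.004  0.004 -1.   ]
wrist 1336 tip u [0.7 2.5]
-6 162 v [-7.   6.8] z [188. 189. 190.]
6 427 v [-7.1  6.3] z [188. 189. 190.]
18 747 v [-7.   6.3] z [188. 196. 203.]
top 826 tip u [-27.7 -26. ]
-30 74 v [-3.9  9.5] z [188. 196. 205.]
-18 82 v [-4.1  9.8] z [187. 189. 191.]
-6 79 v [-4.2  9.2] z [187. 190. 192.]
6 81 v [-4.5  9.3] z [188. 189. 192.]
18 97 v [-4.8  9.2] z [188. 203. 205.]
30 82 v [-5.   8.8] z [200. 204. 206.]
42 83 v [-5.2  8.9] z [201. 203. 206.]
54 82 v [-5.2  8.8] z [201. 203. 206.]
66 82 v [-5.3  8.5] z [201. 204. 205.]
78 84 v [-5.5  8.4] z [201. 203. 205.]
```

View pics/h1.png

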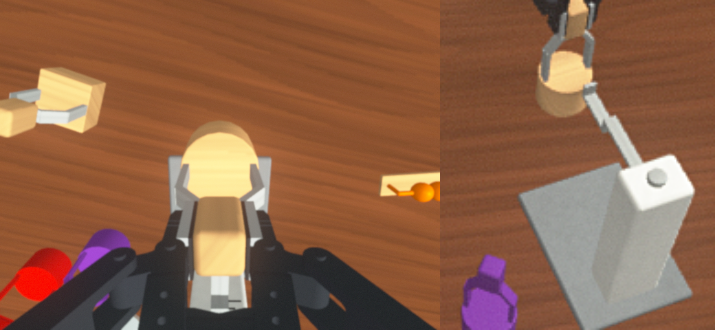

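The wrist view confirms the bail straddles the hook's line, and the scene view shows the block level, just ahead of the hook tip. I'll pass it over.

Request:
{"method": "arm_command", "body": {
  "increments": [
    [[0,0,0],[12,3,0],1],
    [[0,0,0],[30,7,0],1],
    [[0,0,0],[50,12,0],1],
    [[0,0,0],[68,16,0],1],
    [[0,0,0],[78,18.5,0],1]
  ]
}}

```text
clock: 6.0
position: [535.3, 139.8, 234.8]
ee_rot: [-0.08, 0.701, 0.082, 0.704]
contact_force: [-0.3, -0.6, -2.6]
gripper_width: 23.1
```

Request:
{"method": "arm_command", "body": {
  "increments": [
    [[0,0,0],[0,0,0],1],
    [[0,0,0],[0,0,-4],1],
    [[0,0,0],[0,0,-9],1],
    [[0,0,0],[0,0,-14],1],
    [[0,0,0],[0,0,-18],1]
  ]
}}

```text
clock: 6.5
position: [534.6, 139.6, 216.4]
ee_rot: [-0.08, 0.701, 0.082, 0.704]
contact_force: [0.3, 0.7, -1.9]
gripper_width: 23.3
```

```bash
sed -i 's/120:300,310:460/150:330,330:480/' hk.py && python3 hk.py h2
```

```text
6.65 [534.887692   139.65692483 216.6311876 ] [-0.   0.1 -1.4]
103.16516681196757 [ 0.004  0.003 -1.   ]
wrist 4274 tip u [-28.6 -28.2]
-30 865 v [-6.3  7. ] z [187. 201. 203.]
-18 831 v [-6.6  6.8] z [188. 189. 190.]
-6 1001 v [-19.4  19.4] z [188. 189. 206.]
42 21 v [-7.3  5.8] z [203. 203. 204.]
54 639 v [-7.6  5.7] z [202. 203. 204.]
66 603 v [-7.7  5.7] z [202. 203. 204.]
78 314 v [-7.9  5.6] z [202. 203. 204.]
top 469 tip u [-27.8 -26.7]
-30 69 v [-4.2  9.1] z [188. 198. 205.]
-18 26 v [-4.1  5.2] z [185. 189. 192.]
18 9 v [-4.8 -3.8] z [186. 200. 204.]
30 36 v [-4.9  3.1] z [199. 203. 206.]
42 81 v [-5.1  8.5] z [201. 203. 206.]
54 81 v [-5.2  8.8] z [202. 203. 206.]
66 83 v [-5.4  8.6] z [201. 203. 206.]
78 84 v [-5.7  8.3] z [202. 203. 205.]
```

View pics/h2.png

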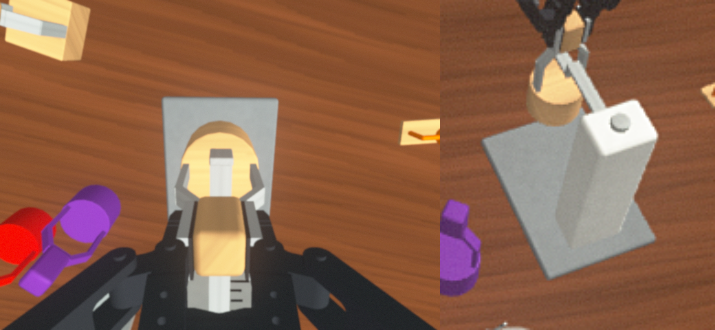

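The hook tip is inside the bail opening at (221,155) and roughly centred. Now I'll lower gently onto the saddle.

Request:
{"method": "arm_command", "body": {
  "increments": [
    [[0,0,0],[-1,-0.3,-4],1],
    [[0,0,0],[-2,-0.5,-8],1],
    [[0,0,0],[-2.5,-0.6,-12],1],
    [[0,0,0],[-2.5,-0.6,-15],1],
    [[0,0,0],[-2.5,-0.6,-18],1]
  ]
}}

```text
clock: 7.15
position: [532.4, 139.0, 198.3]
ee_rot: [-0.08, 0.701, 0.082, 0.704]
contact_force: [-1.3, 0.1, -1.8]
gripper_width: 23.7
```

Request:
{"method": "arm_command", "body": {
  "increments": [
    [[0,0,0],[0,0,-3],1],
    [[0,0,0],[0,0,-6],1],
    [[0,0,0],[0,0,-9],1],
    [[0,0,0],[0,0,-11],1],
    [[0,0,0],[0,0,-12],1]
  ]
}}

```text
clock: 7.65
position: [532.4, 139.0, 186.3]
ee_rot: [-0.08, 0.701, 0.082, 0.704]
contact_force: [-1.2, 0.2, -0.6]
gripper_width: 23.3
```

Request:
{"method": "arm_command", "body": {
  "increments": [
    [[0,0,0],[0,0,-2],1],
    [[0,0,0],[0,0,-4],1],
    [[0,0,0],[0,0,-6],1],
    [[0,0,0],[0,0,-6],1],
    [[0,0,0],[0,0,-6],1]
  ]
}}

```text
clock: 8.15
position: [532.5, 139.0, 180.3]
ee_rot: [-0.08, 0.701, 0.082, 0.704]
contact_force: [-0.4, -1.3, -0.1]
gripper_width: 23.2
```

```bash
cat > f.py <<'E'
from h import *
F=[]
for i in range(4): grab('wrist'); s=readout.read_state(); F.append(s['contact_force'])
print(s['clock'],s['position'],np.round(F,1).tolist(),np.mean(F,0).round(2))
E
python3 f.py; python3 hk.py h3 | head -8
```

```text
8.35 [532.51994057 139.06569565 180.41544772] [[0.5, 0.2, 0.1], [0.3, 0.2, -0.4], [0.7, -0.5, -0.0], [-0.8, -0.2, 0.9]] [ 0.15 -0.05  0.13]
8.5 [532.51259591 139.07022985 180.34592881] [-0.7 -0.1 -0.2]
103.17369358102653 [ 0.004  0.003 -1.   ]
wrist 7919 tip u [-28.5 -27.6]
-30 607 v [-6.3  7. ] z [181. 184. 185.]
-18 5502 v [-18.4  19.1] z [183. 199. 211.]
-6 34 v [-12.7  10.7] z [211. 212. 212.]
6 14 v [-12.7  10.7] z [210. 211. 212.]
30 362 v [-7.3  6. ] z [183. 184. 185.]
```

The wrist force is about zero and the hook has sunk about 20 mm. Next I'll open and wait more than a second.

Request:
{"method": "arm_command", "body": {
  "increments": [
    [[0,0,0],[0,0,0],0.6],
    [[0,0,0],[0,0,0],0.4],
    [[0,0,0],[0,0,0],0.2],
    [[0,0,0],[0,0,0],0],
    [[0,0,0],[0,0,0],0]
  ]
}}

```text
clock: 9.0
position: [532.5, 139.1, 180.4]
ee_rot: [-0.08, 0.701, 0.082, 0.704]
contact_force: [-0.8, 0.2, -0.3]
gripper_width: 85.1
```

Request:
{"method": "arm_command", "body": {
  "increments": [
    [[0,0,0],[0,0,0],0],
    [[0,0,0],[0,0,0],0],
    [[0,0,0],[0,0,0],0],
    [[0,0,0],[0,0,0],0],
    [[0,0,0],[0,0,0],0]
  ]
}}

```text
clock: 9.5
position: [532.5, 139.1, 180.4]
ee_rot: [-0.08, 0.701, 0.082, 0.704]
contact_force: [0.0, 0.4, 0.4]
gripper_width: 85.4
```

Request:
{"method": "arm_command", "body": {
  "increments": [
    [[0,0,0],[0,0,0],0],
    [[0,0,0],[0,0,0],0],
    [[0,0,0],[0,0,0],0],
    [[0,0,0],[0,0,0],0],
    [[0,0,0],[0,0,0],0]
  ]
}}

```text
clock: 10.0
position: [532.6, 139.1, 180.3]
ee_rot: [-0.08, 0.701, 0.082, 0.704]
contact_force: [-0.5, -0.3, 0.2]
gripper_width: 85.4
```

Request:
{"method": "arm_command", "body": {
  "increments": [
    [[0,0,0],[0,0,0],0],
    [[0,0,0],[0,0,0],0],
    [[0,0,0],[0,0,0],0],
    [[0,0,0],[0,0,0],0],
    [[0,0,0],[0,0,0],0]
  ]
}}

```text
clock: 10.5
position: [532.5, 139.1, 180.4]
ee_rot: [-0.08, 0.701, 0.082, 0.704]
contact_force: [0.2, 0.2, -0.8]
gripper_width: 85.6
```

```bash
cat > st.py <<'E'
from h import *
import time
def knob():
    p=cloud('wrist').reshape(-1,3); p=p[~np.isnan(p[:,0])]; q=p[(np.hypot(p[:,0]-532,p[:,1]-139)<22)&(p[:,2]>205)&(p[:,2]<222)]
    return len(q),q.mean(0).round(1),np.round(cv2.minAreaRect(q[:,:2].astype(np.float32))[1:][0])
for i in range(4): grab('wrist'); print(readout.read_state()['clock'],*knob())
E
python3 st.py; python3 hk.py h4 | head -2
```

```text
10.55 5527 [530.  138.  212.4] [24. 24.]
10.6 5532 [530.  137.9 212.4] [25. 24.]
10.65 5522 [530.  138.  212.4] [24. 24.]
10.7 5535 [530.  138.  212.4] [24. 24.]
10.85 [532.52147062 139.07784868 180.35110277] [-1.2  0.5  1. ]
103.17236785319463 [ 0.004  0.003 -1.   ]
```

View pics/h4.png

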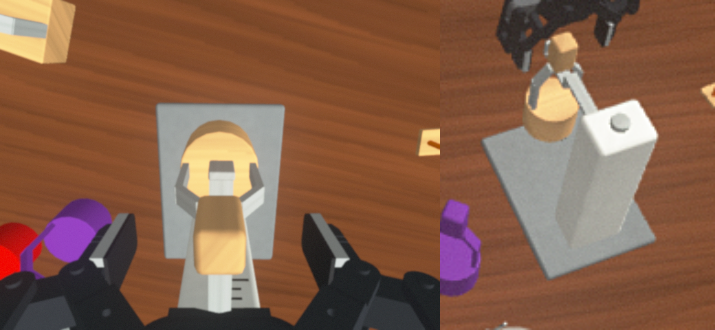

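The block hangs still on the saddle with the open fingers well clear on both sides of the knob. I'll withdraw straight up, about 150 mm.

Request:
{"method": "arm_command", "body": {
  "increments": [
    [[0,0,0],[0,0,8],0],
    [[0,0,0],[0,0,22],0],
    [[0,0,0],[0,0,42],0],
    [[0,0,0],[0,0,65],0],
    [[0,0,0],[0,0,88],0]
  ]
}}

```text
clock: 11.35
position: [532.5, 139.0, 269.9]
ee_rot: [-0.08, 0.701, 0.082, 0.704]
contact_force: [-0.1, 1.3, -0.8]
gripper_width: 85.3
```

Request:
{"method": "arm_command", "body": {
  "increments": [
    [[0,0,0],[0,0,22],0],
    [[0,0,0],[0,0,44],0],
    [[0,0,0],[0,0,64],0],
    [[0,0,0],[0,0,76],0],
    [[0,0,0],[0,0,80],0]
  ]
}}

```text
clock: 11.85
position: [532.9, 139.1, 351.6]
ee_rot: [-0.08, 0.7, 0.083, 0.705]
contact_force: [0.4, -0.3, -0.7]
gripper_width: 85.3
```

Request:
{"method": "arm_command", "body": {
  "increments": [
    [[0,0,0],[0,0,0],0],
    [[0,0,0],[0,0,0],0],
    [[0,0,0],[0,0,0],0],
    [[0,0,0],[0,0,0],0],
    [[0,0,0],[0,0,0],0]
  ]
}}

```text
clock: 12.35
position: [532.8, 139.1, 351.1]
ee_rot: [-0.08, 0.7, 0.082, 0.705]
contact_force: [0.4, -0.5, -0.0]
gripper_width: 85.6
```

```bash
python3 st.py; python3 hk.py h5 | head -2
```

```text
12.4 1171 [531.6 138.1 212.7] [25. 24.]
12.45 1150 [531.5 138.1 212.8] [23. 24.]
12.5 1160 [531.5 138.1 212.7] [23. 24.]
12.55 1163 [531.5 138.1 212.8] [24. 24.]
12.7 [532.89415856 139.130173   351.62583791] [ 0.7  0.7 -0.3]
103.17981604438373 [ 0.007  0.005 -1.   ]
```

View pics/h5.png

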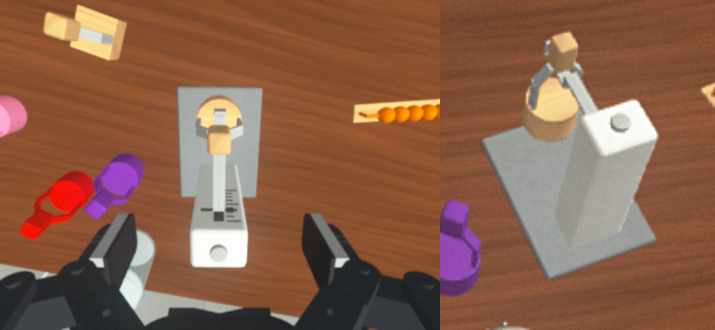

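```bash
python3 -c "
from bench import arm; print(arm.job_done())"
```

```text
the job is handed in; nothing more can be done
None
```

The round birch block is hanging by its bail on the spring scale's hook, and I handed the job in at about 12.7 s of the 43 s allowed.

- **Hanging:** I gripped the knob, passed the bail over the hook tip, and lowered slowly until the wrist force was about zero. The hook had sunk about 20 mm of its 60 mm travel.
- **Release:** I opened the gripper and waited about 2 s around the knob. Repeated images showed the knob steady at z ≈ 212 mm.
- **Withdrawal:** I drew straight up 171 mm. The last images show the block still on the saddle, with the knob not moving and the fingertips well over 10 cm above its top.

I never went near the square block, the cross block or the coloured look-alikes. No check failed. The only disagreement was that the top camera read about 2.7 mm off the wrist camera in y, so I used the wrist camera.

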